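Load the parts-wash box and close it up

ROBOT

A 6-joint arm with a two-finger parallel gripper is mounted at the origin on the work surface. World frame = base frame: x ahead of the robot, y to its left, z up, the work surface at z = 0. Lengths are in m, angles in rad, forces in N, time in s.
With the tool pointing down it reaches from about 0.375 to 0.975 m from the base axis. Payload 3.8 kg.
Tool frame: the origin (TCP) lies at the centre of the arm's flange, where the gripper is bolted on; the fingertips stand 173 mm ahead of it and the grasp point (between the pads) lies 155 mm ahead of it (bot.tip_reach is the distance from the TCP to the fingertips, in m); z points along the fingers, y is the line along which they close (so a half turn about z gives the same grasp; the last joint's range is limited). The gripper opens to 85 mm and grips with 20 to 120 N. Pads are 22 mm wide; open, the fingers measure 114 mm over their backs; the gripper's body (76 mm by 85 mm) begins 54 mm behind the grasp point. The pads swing forward as they close: fully open they stand 13 mm farther back than shut.
Start: joints at [-1.139, 0.264, 1.604, -0, 1.274, -0.037], TCP at [0.305, -0.602, 0.405] pointing down, gripper open.
Joint ranges: [-2.63, 2.63], [-0.94, 2.18], [0.31, 2.57], [-1.31, 4.45], [0, 2.66], [-2.55, 2.55]. Speed limits (rad/s): [2.57, 2.57, 3.14, 3.14, 3.14, 3.14].

INTERFACE

Orientations are given as a rotation vector (axis times angle).
In Python, from workcell import bot gives the robot as it stands.
- The arm moves only by the tool drive_tool, never from a script. Its arguments are lists of equal length, an entry for each row: "claw": the finger opening in mm, from 0 to 85.4; "slide": the shift along the world's x, y, z each as a share of 0.5 m, from -1 to 1, a list of three; "yaw": the turn about the world's z as a share of 180 degrees, from -1 to 1. A call has 1 to 8 rows; each row is the pose to reach, as a shift and turn from the pose commanded when the call began, turning the shorter way round; what a row does not reach only later rows make up. A row lasts 1/12 s, in which the tool goes at most 41.7 mm and 7.16 degrees, less where a joint would pass 70% of its speed; a pose out of reach is approached as far as the arm can. A call with a number of a shift or a turn outside -1 to 1 is refused whole. A call with a gripper value outside its range is refused whole. The fingers move at their own pace and stop on an object; "newtons" is the grip in N (left out, the last holds). Time passes only in rows, so rows that repeat a pose let the fingers close. It gives the time, the measured TCP pose, the force, the opening and the grip force at its end, in the units of the state.
- bot.read_state(): the state, without advancing time (a new reading comes with each control period).
- bot.read_camera(name): name is "side" or "top"; returns a dict with "color" (420x560x3 uint8, red, green, blue), "depth" (420x560 float32, m along the optical axis (not along the pixel's ray), 0 where there is no reading), "mtx" (3x3 intrinsics, pixels), "k1" (the pictures are not rectified: a ray, as slopes to the right and down, at radius r is drawn at 1 + k1 r^2 times it, then the intrinsics apply), "eye" and "rotation" of the camera in the world. Camera axes: x right, y up, looking along -z (the intrinsics and any distortion apply to the point x, -y, -z); pixel columns grow to the right and rows downward; lengths in m; the calibration is good to about 2 mm. A picture is of the moment at which its call begins.
- bot.finish_job(): hands the job in; it is judged then, once.
The state is a dict: "time": time; "q": joint angles; "joint_vel": joint speeds; "joint_torque": joint torques, N m; "tool_pos": TCP position; "tcp_rot": TCP orientation; "wrist_force": force on the tool from outside, world axes, zero at the start; "torque": the same for the moment, N m; "width": opening from 0.0 (shut) to 1.0 (fully open); "grip_force": force on a finger pad.
Only numpy, scipy, OpenCV 4.12 (cv2) and the standard library are available. Lean on these libraries where they do the work, as an engineer would, in place of code of your own. Each camera call takes 0.05 s, during which the arm holds its last target. There are 200 camera calls.

TASK

Get the wash box ready for the cleaner: put the hat-shaped copper bracket into the open steel box, standing on its two feet on the box floor, then set the lid on so that its lip drops inside the walls and it sits flat on the rim, and last swing the bail over until its rubber feet rest on the lid. Set the bracket and the lid down gently rather than dropping them, and leave the other things on the bench where they are.

Things in the scene. Friction and masses are not known exactly. Their poses are not given: they have to be found in the camera images.
- box: Open steel box fixed to the bench, 160 (x) x 200 (y) x 62 mm high, walls and floor 5 mm thick. Origin: centre of its underside; x points away from the robot to the bail's hinge, y along the long side, z up. Only two hinge lugs rise above the rim, outside the far wall: x = 81 to 97 mm, y = +-83 to +-101 mm, up to 97 mm high.
- lid: Loose aluminium lid, 0.4 kg, plate 160 (x) x 200 (y) x 4 mm, handle up on the bench left or right of the box. Origin: centre of the underside of its lip; z up. The tapered lip is 9 mm deep: lowest 5 mm 138 x 178 mm, above that 144 x 184 mm (3 mm play a side in the box). Half turn symmetric. Seated: origin 53 mm, plate top 66 mm above the box's origin.
- lid_grip (a point): Centre of the lid's black bar handle, 42 mm above the lid's origin. The bar is 80 mm long along the lid's y, 12 mm wide (x), 12 mm high, on two posts 10 mm long at its ends; free gap of 23 mm between plate and bar.
- bracket: Loose hat-shaped bracket of 4 mm copper strip, 24 mm wide (x), 120 mm long (y), 36 mm high, 0.16 kg: two flat feet (y = +-30 to +-60 mm), uprights at y = +-30 mm, a raised bridge 64 mm long. Lies left or right of the box, with the lid on the other side. Origin: centre of its underside, at foot level; z up. Half turn symmetric.
- bracket_top (a point): Centre of the upper face of the bracket's bridge, 36 mm above its origin; the bridge can be pinched across its 24 mm width (the bracket's x).
- bail (a joint): Angle of the bail, rad: 0 = down, its rubber feet just resting on the seated lid; about 1.6 = upright; it starts open at 1.65 to 1.9, leaning away from the robot; range -0.03 to 2.0. The hinge is stiff by friction: it takes about 2 N at the cross-bar to move and stays where it is left.
- bail_bar (a point): Centre of the bail's round cross-bar (12 mm thick, along the box's y, 160 mm between its arms), 140 mm from the hinge line; moves with the bail. Two rubber feet, 14 mm thick, at y = +-55 mm reach 22 mm below its centre line when down; pinch the bar between them. Bail down: the bar is at x = -50 mm, z = 88 mm of the box.
- bail_hinge (a point): Middle of the bail's hinge line, fixed to the box at x = +90 mm, y = 0, z = 88 mm of the box; the line runs along the box's y. The bar's place in the box frame at angle q is x = 90 - 140 cos q, z = 88 + 140 sin q mm.
- strap: Bystander: flat copper strap 24 x 140 x 5 mm in front of the box. Origin: centre of underside.
- angle: Bystander: L-shaped copper angle piece, 24 x 90 mm, 55 mm high, beyond the work. Origin: centre of underside.
- wheel1: Bystander: dark abrasive wheel lying flat, 120 mm across, 36 mm high, beyond the box. Origin: centre of underside.
- wheel2: Bystander: grey polishing wheel lying flat, 100 mm across, 30 mm high. Origin: centre of underside.
- tin: Bystander: aluminium tin, 72 mm across, 85 mm high. Origin: centre of underside.
- brush: Bystander: hand brush lying on the bench. Origin: on its underside.
- polish_bar: Bystander: off-white block of polish, 45 x 120 x 40 mm. Origin: centre of underside.
Not all that is in view belongs to the job. Leave any pink look-alike of the bracket alone.

How it is judged:
On the way, in this order (a step that is already met when the one before it is completed fails the run):
1. the bracket stands on its feet on the floor of the box (x of bracket in the frame of box between -0.075 and 0.075 m and y of bracket in the frame of box between -0.095 and 0.095 m and z of bracket in the frame of box between -0.005 and 0.012 m and angle between bracket's own z axis and vertical below 0.2 rad), for 0.2 s.
2. the lid is seated on the box over the bracket (all of step 1 and x of lid in the frame of box between -0.006 and 0.006 m and y of lid in the frame of box between -0.006 and 0.006 m and z of lid in the frame of box between 0.045 and 0.0565 m and angle between the x axis of lid and the x axis of box, either way round below 0.06 rad and angle between lid's own z axis and vertical below 0.04 rad), for 0.2 s.
3. the bail is down on the seated lid (all of step 2 and value of joint bail below 0.035 rad), for 0.2 s.
At the end, for the whole second after the job is handed in: The bracket stands on its feet in the box (tilt under 0.2 rad, within 12 mm of the box underside), the lid is seated (within 6 mm of centred, 0.06 rad in yaw, level to 0.04 rad, at most 3.5 mm above home), the bail is down (joint below 0.035 rad), bracket and lid at rest (all of step 3 and linear speed of each of lid, bracket below 0.02 m/s); the robot touches nothing.
It fails at once if another thing on the bench (strap, angle piece, wheel, tin, brush or bar of polish) is moved more than 40 mm (distance of any of strap, angle, wheel1, wheel2, tin, brush, polish_bar from where it was at the start of the episode above 0.04 m).
It fails at once if the bracket is dropped or thrown into the box (faster than 0.9 m/s inside it) (x of bracket in the frame of box between -0.08 and 0.08 m and y of bracket in the frame of box between -0.1 and 0.1 m and z of bracket in the frame of box below 0.05 m and linear speed of bracket above 0.9 m/s).
It fails at once if the lid is dropped on the box (faster than 0.8 m/s just above the rim) (x of lid in the frame of box between -0.05 and 0.05 m and y of lid in the frame of box between -0.05 and 0.05 m and z of lid in the frame of box below 0.075 m and linear speed of lid above 0.8 m/s).
It also fails if it takes over 72 s, if anything falls off the work surface, if the arm or the gripper's body presses on something with over 40 N, if the wrist force passes 120 N, or if a joint passes its speed limit or range.

## Working session

There is one attempt and no reset: what is moved stays moved. The work goes in short steps, Python scripts to look and compute and a tool call to move; the robot and the scene stay as the last step left them, time stands still between calls to the robot, and variables do not carry over. Pictures are saved under pics/ and viewed, at most 10 in all, crops included, and the job is handed in when it is done.

Besides the shell and the picture viewer there is one more tool, called after "Emit:" as name([rows], argument=value, ...), one row to a line, values as JSON. drive_tool: Moves the arm, as the interface text tells. Shift numbers are shares of 0.5 m and turn numbers shares of 180 degrees, none past 1 either way. Its arguments: {"type":"object","properties":{"claw":{"type":"array","items":{"type":"number"}},"slide":{"type":"array","items":{"type":"array","items":{"type":"number"}}},"yaw":{"type":"array","items":{"type":"number"}},"newtons":{"type":"number"}},"required":["claw","slide","yaw"]}

```bash
mkdir -p pics; cat > h.py <<'E'
import numpy as np, cv2
from workcell import bot
def cam(n,save=None):
    c=bot.read_camera(n)
    if save: cv2.imwrite('pics/'+save,c['color'][:,:,::-1])
    return c
def rays(c,px):
    px=np.asarray(px,float).reshape(-1,2); K=np.array(c['mtx'])
    d=np.c_[(px[:,0]-K[0,2])/K[0,0],(px[:,1]-K[1,2])/K[1,1]]; u=d.copy()
    for _ in range(20): u=d/(1+c['k1']*(u**2).sum(1,keepdims=True))
    return np.c_[u[:,0],-u[:,1],-np.ones(len(u))]@np.array(c['rotation']).T
def plane(c,px,z):
    r=rays(c,px); e=np.array(c['eye']); return e+r*((z-e[2])/r[:,2])[:,None]
def cloud(c):
    h,w=c['depth'].shape; v,u=np.mgrid[:h,:w]
    r=rays(c,np.c_[u.ravel(),v.ravel()])
    p=np.array(c['eye'])+r*c['depth'].ravel()[:,None]; p[c['depth'].ravel()==0]=np.nan
    return p.reshape(h,w,3)
E
python3 - <<'E'
from h import *
for n in('top','side'):
    c=cam(n,n+'0.png'); print(n,c['eye'],np.round(c['rotation'],3).tolist(),c['mtx'],c['k1'],(c['depth']>0).mean())
s=bot.read_state();print(s)
E
```

```text
top [0.55244473 0.03232991 1.09255963] [0.041, -0.051, -1.559] [[408.6078817    0.         283.14537787]
 [  0.         408.6078817  214.81903673]
 [  0.           0.           1.        ]] -0.05823471753990505 0.9960246598639456
side [-0.07871937  0.76090859  0.71748363] [0.437, -1.185, -2.165] [[399.03493387   0.         278.46563005]
 [  0.         399.03493387 211.96969496]
 [  0.           0.           1.        ]] -0.10166938803740677 0.9959778911564626
{'time': 0.1, 'q': array([-1.13890201e+00,  2.64692519e-01,  1.60524797e+00,  1.12700221e-05,
        1.27369762e+00, -3.68657548e-02]), 'joint_vel': array([ 0.00028753, -0.0016033 , -0.00432995, -0.00028327, -0.00073414,
        0.00128053]), 'joint_torque': array([ 1.40525485e-04, -5.16705287e+01, -3.68589807e+01, -1.30314597e-04,
        6.25103785e-03, -2.44604286e-05]), 'tool_pos': array([ 0.30484291, -0.60189565,  0.40347056]), 'tcp_rot': array([-3.05374507e+00, -7.29132171e-01,  6.13508685e-04]), 'wrist_force': array([-0.20921854,  0.08801604, -0.96246472]), 'torque': array([ 0.04234287, -0.01060293,  0.05440603]), 'grip_force': 0.0, 'width': 0.9981997378641463}
```

View pics/top0.png

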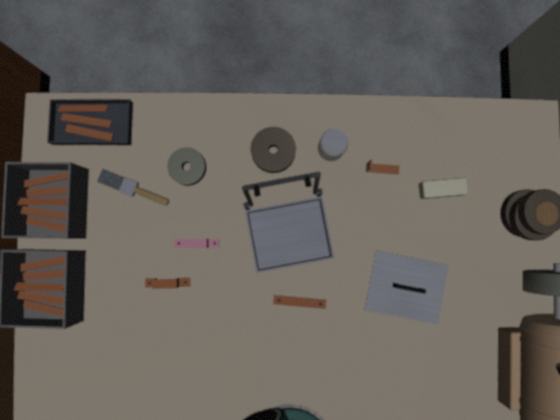

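View pics/side0.png

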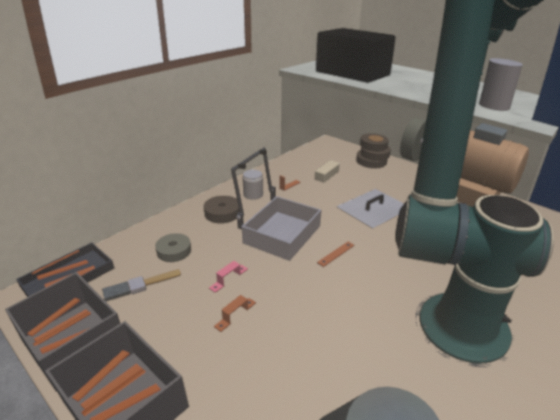

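The top view shows the box at (289,234), the bail at (283,185) and the lid at (407,287) on the right with its handle at (409,288). The copper bracket is at (168,283) on the left, with the pink look-alike at (197,243). The side view agrees. The camera rotation is a rotation vector, so I'll convert it and then measure.

```bash
sed -i "s/    if save/    c['rotation']=cv2.Rodrigues(np.array(c['rotation'],float))[0]\n    if save/" h.py
cat > m.py <<'E'
from h import *
def rect(p):
    (cx,cy),(w,h),a=cv2.minAreaRect((p[:,:2]*1000).astype(np.float32))
    if w<h: w,h,a=h,w,a+90   # a = direction of long side (world, deg)
    return [round(float(t),1) for t in(cx,cy,w,h,(a+90)%180-90)]
def big(m):
    n,l,s,_=cv2.connectedComponentsWithStats(m.astype(np.uint8)); i=1+s[1:,4].argmax(); return l==i
if __name__=='__main__':
    c=cam('top'); P=cloud(c); hsv=cv2.cvtColor(c['color'],cv2.COLOR_RGB2HSV); v,u=np.mgrid[:420,:560]
    def win(a,b,d,e): return (u>a)&(u<b)&(v>d)&(v<e)
    z=P[...,2]
    print('bench z',np.nanmedian(z[win(200,240,300,380)]), np.nanstd(z[win(200,240,300,380)]))
    sat=hsv[...,1]; 
    def quad(m,zz,name):
        k=np.argwhere(big(m))[:,::-1]; w=plane(c,k,zz); print(name,len(k),'z',np.nanmedian(z[big(m)]),rect(w),'mean',w.mean(0)[:2]*1000)
    print('sat lid',sat[270,390],'bench',sat[330,390],'boxwall',sat[234,290],hsv[283,168],hsv[288,409])
    rim=win(235,340,190,280)&(z>0.05)&(z<0.075); quad(rim,0.062,'box rim')
    quad(win(355,460,240,330)&(sat<60),0.013,'lid')
    quad(win(380,440,270,305)&(hsv[...,2]<60),0.048,'handle')
    quad(win(135,200,265,300)&((hsv[...,0]<12)&(sat>130)),0.004,'bracket all')
    quad(win(135,200,265,300)&(z>0.025),0.036,'bridge')
    quad(win(230,330,165,200)&(z>0.19),0.226,'bar')
    b=win(230,330,165,215)&(z>0.08); print('bail zmax',np.nanpercentile(z[b],[50,90,99]))
    o=win(120,220,170,320)&(z>0.02);print([ (P[v_,u_]*1000).round().tolist() for u_,v_ in((155,283),(168,283),(185,283),(407,270),(409,288))])
E
python3 m.py
```

```text
bench z 0.000907360360067444 0.0020356127153355152
sat lid 24 bench 35 boxwall 27 [ 11 137 108] [128  49  21]
box rim 674 z 0.0627332175889419 [568.2, 10.0, 200.3, 166.0, -78.7] mean [567.17489851   7.90734531]
lid 9252 z 0.005252439444735968 [434.3, -306.5, 277.6, 233.3, 89.9] mean [ 433.52024893 -305.6213023 ]
handle 114 z 0.04828164775801591 [430.2, -297.0, 82.7, 9.5, 79.1] mean [ 430.05904532 -297.0072121 ]
bracket all 200 z 0.03639267544746039 [432.0, 330.5, 93.7, 18.1, -87.2] mean [431.96710842 331.59698408]
bridge 249 z 0.036710146066376126 [433.7, 329.7, 65.0, 23.1, -89.1] mean [433.8320822  330.54553172]
bar 597 z 0.23216875621603195 [668.7, 30.6, 170.6, 28.7, -78.9] mean [673.4308187   31.85645093]
bail zmax [0.23129293 0.2347305  0.23796389]
[[435.0, 355.0, 35.0], [435.0, 320.0, 38.0], [432.0, 284.0, 4.0], [473.0, -304.0, 12.0], [429.0, -300.0, 43.0]]
```

```bash
cat > m2.py <<'E'
from m import *
from scipy.ndimage import binary_fill_holes as fill
def grey(c): 
    k=c['color'].astype(int); return k[...,0]-k[...,2]
def edges(c,m,zz,yaw,L,W,ctr):
    """fit 4 sides of contour; L along local y, W along local x. returns centre, yaw from sides"""
    k=max(cv2.findContours(m.astype(np.uint8),0,1)[0],key=cv2.contourArea)[:,0]
    p=plane(c,k,zz)[:,:2]*1000; a=np.radians(yaw); R=np.array([[np.cos(a),np.sin(a)],[-np.sin(a),np.cos(a)]])
    q=(p-ctr)@R.T; out={}
    for n,i,s,h in(('+x',0,1,W/2),('-x',0,-1,W/2),('+y',1,1,L/2),('-y',1,-1,L/2)):
        o=[L/2,W/2][i]; j=(abs(s*q[:,i]-h)<12)&(abs(q[:,1-i])<o*0.8)
        if j.sum()<8: out[n]=None; continue
        for _ in range(3):
            f=np.polyfit(q[j,1-i],q[j,i],1); r=abs(np.polyval(f,q[:,1-i])-q[:,i]); j=j&(r<3)
        out[n]=(round(f[1],1),round(np.degrees(np.arctan(f[0]))*(-1 if i==0 else 1),2),int(j.sum()))
    return out
if __name__=='__main__':
    c=cam('top'); P=cloud(c); z=P[...,2]; v,u=np.mgrid[:420,:560]; g=grey(c)
    print('g lid/bench/box',g[270,390],g[335,390],g[234,290],g[283,168])
    def win(a,b,d,e): return (u>a)&(u<b)&(v>d)&(v<e)
    t=(g[270,390]+g[335,390])/2
    ml=fill(big(win(355,460,240,335)&(g<t))); print('lid',edges(c,ml,0.013,-11,200,160,[432,-297]))
    mb=fill(big(win(235,340,190,280)&(g<t))); print('box',edges(c,mb,0.062,11.3,200,160,[567,8]))
    rim=fill(big(win(235,340,190,280)&(z>0.05)&(z<0.075))); print('boxdepth',edges(c,rim,0.062,11.3,200,160,[567,8]))
    hs=cv2.cvtColor(c['color'],cv2.COLOR_RGB2HSV); cop=g>55
    mm=fill(big(win(135,200,265,300)&cop)); k=np.argwhere(mm)[:,::-1]; print('br',len(k),rect(plane(c,k,0.02)))
    # side view
    c=cam('side'); P=cloud(c); z=P[...,2]; g=grey(c)
    x,y=P[...,0],P[...,1]
    m=big((abs(x-.433)<.06)&(abs(y-.33)<.06)&(z>.028)&(z<.045)); print('bridge side',rect(plane(c,np.argwhere(m)[:,::-1],.036)))
    m=big((abs(x-.43)<.03)&(abs(y+.297)<.06)&(z>.035)&(z<.06));print('handle side',rect(plane(c,np.argwhere(m)[:,::-1],.044)))
    m=fill(big((abs(x-.567)<.12)&(abs(y-.008)<.13)&(z>.053)&(z<.072)));print('box side',edges(c,m,.062,11.3,200,160,[567,8]))
    m=fill(big((abs(x-.432)<.11)&(abs(y+.297)<.13)&(g<t)));print('lid side',g[200,360],edges(c,m,.013,-11,200,160,[432,-297]))
E
python3 m2.py
```

```text
g lid/bench/box -12 17 -12 58
lid {'+x': (np.float64(75.5), np.float64(0.08), 58), '-x': (np.float64(-80.8), np.float64(0.45), 59), '+y': (np.float64(91.8), np.float64(0.28), 48), '-y': (np.float64(-105.0), np.float64(0.19), 48)}
box {'+x': (np.float64(76.7), np.float64(-0.01), 62), '-x': (np.float64(-80.2), np.float64(-0.12), 63), '+y': (np.float64(101.3), np.float64(0.15), 50), '-y': (np.float64(-95.8), np.float64(-0.03), 50)}
boxdepth {'+x': (np.float64(77.6), np.float64(0.0), 62), '-x': (np.float64(-80.2), np.float64(-0.13), 63), '+y': (np.float64(100.6), np.float64(-0.01), 50), '-y': (np.float64(-97.2), np.float64(0.0), 49)}
br 133 [433.1, 339.5, 60.8, 15.6, -89.1]
bridge side [428.5, 332.5, 71.5, 29.5, -87.0]
handle side [421.9, -299.4, 90.2, 24.0, 78.7]
box side {'+x': (np.float64(74.8), np.float64(-0.01), 28), '-x': (np.float64(-89.4), np.float64(0.16), 29), '+y': (np.float64(108.8), np.float64(0.43), 38), '-y': (np.float64(-99.8), np.float64(0.09), 36)}
lid side -6 {'+x': (np.float64(69.3), np.float64(0.15), 15), '-x': (np.float64(-81.5), np.float64(-0.07), 23), '+y': None, '-y': (np.float64(-101.9), np.float64(0.03), 25)}
```

Emit:
drive_tool([
  [0.4,0.64,0],
  [0.4,0.64,0],
  [0.4,0.64,0],
  [0.4,0.64,0],
  [0.4,0.64,0],
  [0.4,0.64,0],
  [0.4,0.64,0],
  [0.4,0.64,0],
], claw=[50,50,50,50,50,50,50,50], yaw=[0.356,0.356,0.356,0.356,0.356,0.356,0.356,0.356], newtons=40)

```text
time: 0.92
tool_pos: [0.4822, -0.3176, 0.4048]
tcp_rot: [2.325, 2.112, 0.0]
wrist_force: [0.4, 0.1, -0.1]
width: 0.583
grip_force: 0.0
```

Emit:
drive_tool([
  [0,0.66,0],
  [0,0.66,0],
  [0,0.66,0],
  [0,0.66,0],
  [0,0.66,0],
  [0,0.66,0],
  [0,0.66,0],
  [0,0.66,0],
], claw=[50,50,50,50,50,50,50,50], yaw=[0.04,0.04,0.04,0.04,0.04,0.04,0.04,0.04])

```text
time: 1.58
tool_pos: [0.481, 0.0127, 0.4049]
tcp_rot: [2.195, 2.247, 0.001]
wrist_force: [0.6, 0.4, -0.1]
width: 0.587
grip_force: 0.0
```

```bash
cat > st.py <<'E'
from h import *
def pose():
    s=bot.read_state(); R=cv2.Rodrigues(s['tcp_rot'])[0]
    return s,R,np.degrees(np.arctan2(R[1,1],R[0,1]))
if __name__=='__main__':
    s,R,a=pose()
    print('t',s['time'],'pos',(s['tool_pos']*1000).round(1),'ytool deg',round(a,2),'z',R[:,2].round(3),'F',s['wrist_force'].round(1),'w',round(s['width']*85.4,1),'g',s['grip_force'],'q',s['q'].round(2))
E
python3 st.py
```

```text
t 1.5833 pos [481.   12.7 404.9] ytool deg 1.36 z [ 0.001  0.    -1.   ] F [ 0.6  0.4 -0.1] w 50.1 g 0.0 q [-0.03 -0.11  2.    0.    1.25 -0.05]
```

Emit:
drive_tool([
  [-0.096,0.635,-0.2],
  [-0.096,0.635,-0.2],
  [-0.096,0.635,-0.2],
  [-0.096,0.635,-0.2],
  [-0.096,0.635,-0.2],
  [-0.096,0.635,-0.2],
  [-0.096,0.635,-0.2],
  [-0.096,0.635,-0.2],
], claw=[50,50,50,50,50,50,50,50], yaw=[0,0,0,0,0,0,0,0])

```text
time: 2.25
tool_pos: [0.4333, 0.3271, 0.3052]
tcp_rot: [2.194, 2.248, 0.001]
wrist_force: [1.0, -0.7, 0.2]
width: 0.582
grip_force: 0.0
```

```bash
python3 st.py
```

```text
t 2.25 pos [433.3 327.1 305.2] ytool deg 1.37 z [ 0.001  0.    -1.   ] F [ 1.  -0.7  0.2] w 49.7 g 0.0 q [ 0.6   0.1   1.99 -0.    1.05  0.58]
```

Emit:
drive_tool([
  [0,0.006,-0.08],
  [0,0.006,-0.15],
  [0,0.006,-0.2],
  [0,0.006,-0.234],
  [0,0.006,-0.234],
  [0,0.006,-0.234],
  [0,0.006,-0.234],
  [0,0.006,-0.234],
], claw=[50,50,50,50,50,50,30,10], yaw=[0,0,0,0,0,0,0,0])

```text
time: 2.92
tool_pos: [0.4351, 0.3287, 0.1906]
tcp_rot: [2.195, 2.247, 0.005]
wrist_force: [-1.2, -0.0, 1.5]
width: 0.31
grip_force: 0.7
```

Emit:
drive_tool([
  [0,0,0],
  [0,0,0],
  [0,0,0],
  [0,0,0],
  [0,0,0],
  [0,0,0],
], claw=[10,10,10,10,10,10], yaw=[0,0,0,0,0,0])

```text
time: 3.42
tool_pos: [0.4351, 0.3288, 0.1907]
tcp_rot: [2.194, 2.247, 0.006]
wrist_force: [-0.1, -0.4, 7.0]
width: 0.263
grip_force: 39.5
```

```bash
python3 st.py
```

```text
t 3.4167 pos [435.1 328.8 190.7] ytool deg 1.36 z [ 0.003  0.002 -1.   ] F [-0.1 -0.4  7. ] w 22.5 g 39.45189421065152 q [ 0.6   0.25  2.06 -0.    0.83  0.58]
```

Emit:
drive_tool([
  [0,0,0.05],
  [0,0,0.12],
  [0,0,0.2],
  [0.05,-0.1,0.24],
  [0.26,-0.638,0.24],
  [0.26,-0.638,0.24],
  [0.26,-0.638,0.24],
  [0.26,-0.638,0.24],
], claw=[10,10,10,10,10,10,10,10], yaw=[0,0,0,0,0.055,0.055,0.055,0.055])

```text
time: 4.08
tool_pos: [0.5116, 0.1401, 0.3064]
tcp_rot: [1.991, 2.429, 0.001]
wrist_force: [0.2, 1.0, -2.9]
width: 0.266
grip_force: 39.8
```

```bash
python3 st.py
```

```text
t 4.0833 pos [511.6 140.1 306.4] ytool deg 11.3 z [ 0.001  0.    -1.   ] F [ 0.2  1.  -2.9] w 22.7 g 39.82465624809265 q [ 0.22  0.08  2.01 -0.    1.05  0.02]
```

Emit:
drive_tool([
  [0.107,-0.26,0],
  [0.107,-0.26,0],
  [0.107,-0.26,0],
  [0.107,-0.26,0],
  [0.107,-0.26,-0.04],
  [0.107,-0.26,-0.04],
], claw=[10,10,10,10,10,10], yaw=[0,0,0,0,0,0])

```text
time: 4.58
tool_pos: [0.564, 0.0102, 0.2832]
tcp_rot: [-1.994, -2.423, 0.004]
wrist_force: [-1.2, -0.5, -3.7]
width: 0.267
grip_force: 39.8
```

```bash
python3 st.py; python3 -c "
from h import *
c=cam('side'); cv2.imwrite('pics/s1.png',cv2.resize(c['color'][120:300,190:370,::-1],(540,540),interpolation=cv2.INTER_CUBIC))"
```

```text
t 4.5833 pos [564.   10.2 283.2] ytool deg 11.08 z [-0.004  0.    -1.   ] F [-1.2 -0.5 -3.7] w 22.8 g 39.83724553138018 q [-0.03  0.16  1.96  0.    1.02 -0.22]
```

View pics/s1.png

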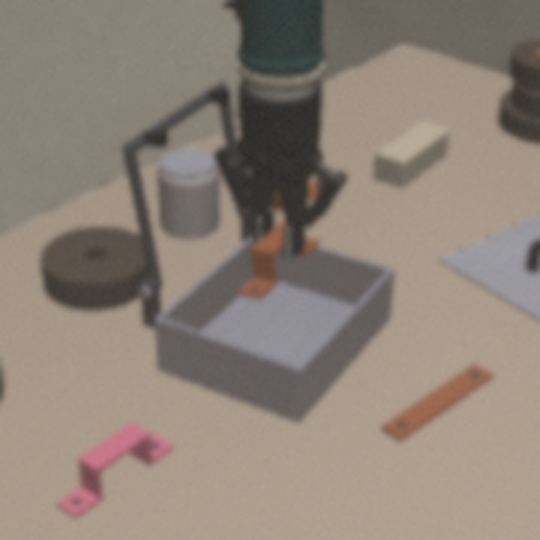

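The bracket hangs level in the grip, at about (275,260) in the crop, over the box. I'll lower it.

Emit:
drive_tool([
  [0,0,-0.03],
  [0,0,-0.06],
  [0,0,-0.09],
  [0,0,-0.12],
  [0,0,-0.135],
  [0,0,-0.15],
  [0,0,-0.16],
  [0,0,-0.165],
], claw=[10,10,10,10,10,10,10,10], yaw=[0,0,0,0,0,0,0,0])

```text
time: 5.3
tool_pos: [0.565, 0.0122, 0.2031]
tcp_rot: [-1.992, -2.429, 0.0]
wrist_force: [1.1, -0.5, -2.4]
width: 0.265
grip_force: 39.9
```

```bash
python3 st.py
```

```text
t 5.3 pos [565.   12.2 203.1] ytool deg 11.29 z [-0.  0. -1.] F [ 1.1 -0.5 -2.4] w 22.7 g 39.85746033489704 q [-0.02  0.27  2.01  0.    0.87 -0.22]
```

Emit:
drive_tool([
  [0,0,-0.004],
  [0,0,-0.008],
  [0,0,-0.011],
  [0,0,-0.014],
  [0,0,-0.016],
  [0,0,-0.016],
  [0,0,-0.016],
  [0,0,-0.016],
], claw=[10,10,10,10,10,10,10,10], yaw=[0,0,0,0,0,0,0,0])

```text
time: 5.97
tool_pos: [0.5653, 0.0118, 0.1958]
tcp_rot: [1.993, 2.428, 0.001]
wrist_force: [-1.0, -0.3, 3.3]
width: 0.263
grip_force: 40.2
```

```bash
python3 st.py
```

```text
t 5.9667 pos [565.3  11.8 195.8] ytool deg 11.25 z [ 0.001 -0.    -1.   ] F [-1.  -0.3  3.3] w 22.5 g 40.220576114952564 q [-0.02  0.28  2.01 -0.    0.85 -0.22]
```

Emit:
drive_tool([
  [0,0,0],
  [0,0,0],
  [0,0,0],
  [0,0,0.02],
  [0,0,0.08],
  [0,0,0.16],
  [0,0,0.22],
  [0,0,0.25],
], claw=[45,45,45,45,45,45,45,45], yaw=[0,0,0,0,0,0,0,0])

```text
time: 6.63
tool_pos: [0.5666, 0.0118, 0.3261]
tcp_rot: [1.989, 2.424, 0.007]
wrist_force: [0.6, 0.1, 0.1]
width: 0.526
grip_force: 0.0
```

Emit:
drive_tool([
  [-0.274,-0.63,0],
  [-0.274,-0.63,0],
  [-0.274,-0.63,0],
  [-0.274,-0.63,0],
  [-0.274,-0.63,0],
  [-0.274,-0.63,0],
  [-0.274,-0.63,0],
  [-0.274,-0.63,0],
], claw=[45,45,45,45,45,45,45,45], yaw=[-0.122,-0.122,-0.122,-0.122,-0.122,-0.122,-0.122,-0.122])

```text
time: 7.3
tool_pos: [0.431, -0.2954, 0.3214]
tcp_rot: [2.418, 2.004, 0.001]
wrist_force: [0.0, -0.2, 0.9]
width: 0.525
grip_force: 0.0
```

```bash
python3 st.py; python3 -c "
from h import *
c=cam('top'); a=cv2.resize(c['color'][180:280,235:345,::-1],(440,400),interpolation=cv2.INTER_CUBIC); b=cv2.resize(c['color'][265:315,380:440,::-1],(480,400),interpolation=cv2.INTER_CUBIC); 
cv2.imwrite('pics/t1.png',cv2.resize(np.hstack([a,b]),None,fx=.86,fy=.86))"
```

```text
t 7.3 pos [ 431.  -295.4  321.4] ytool deg -10.7 z [ 0.001 -0.001 -1.   ] F [ 0.  -0.2  0.9] w 44.8 g 0.0 q [-0.65  0.04  2.02  0.    1.08 -0.46]
```

View pics/t1.png

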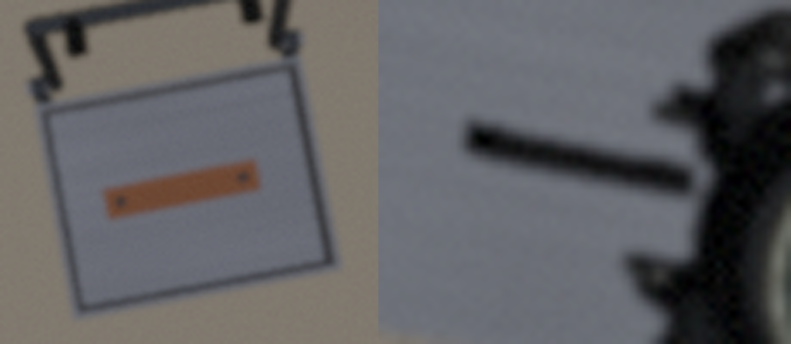

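The left half of the view shows the bracket standing mid-box, at about (182,190). The right half shows the lid bar at (465–690, 140–185), in line with the fingers. I'll descend and grip.

Emit:
drive_tool([
  [-0.004,-0.012,-0.06],
  [-0.004,-0.012,-0.13],
  [-0.004,-0.012,-0.19],
  [-0.004,-0.012,-0.23],
  [-0.004,-0.012,-0.249],
  [-0.004,-0.012,-0.249],
  [-0.004,-0.012,-0.249],
  [-0.004,-0.012,-0.249],
], claw=[45,45,45,45,45,45,45,25], yaw=[0,0,0,0,0,0,0,0], newtons=80)

```text
time: 8.02
tool_pos: [0.4312, -0.3004, 0.1976]
tcp_rot: [2.416, 2.003, 0.001]
wrist_force: [0.3, -1.1, -0.0]
width: 0.401
grip_force: 0.0
```

Emit:
drive_tool([
  [0,0,0],
  [0,0,0],
  [0,0,0],
  [0,0,0],
  [0,0,0],
  [0,0,0],
  [0,0,0],
  [0,0,0],
], claw=[20,15,5,0,0,0,0,0], yaw=[0,0,0,0,0,0,0,0])

```text
time: 8.68
tool_pos: [0.4305, -0.3001, 0.1974]
tcp_rot: [2.418, 2.004, 0.0]
wrist_force: [-2.3, 2.0, 6.7]
width: 0.124
grip_force: 78.3
```

```bash
python3 st.py
```

```text
t 8.6833 pos [ 430.5 -300.1  197.4] ytool deg -10.7 z [ 0.001 -0.001 -1.   ] F [-2.3  2.   6.7] w 10.6 g 78.34482550621033 q [-0.66  0.21  2.1  -0.    0.83 -0.47]
```

Emit:
drive_tool([
  [0,0,0.04],
  [0,0,0.08],
  [0,0,0.13],
  [0,0,0.17],
  [0,0,0.2],
  [0,0,0.22],
  [0,0,0.22],
  [0,0,0.22],
], claw=[0,0,0,0,0,0,0,0], yaw=[0,0,0,0,0,0,0,0])

```text
time: 9.35
tool_pos: [0.4301, -0.2997, 0.3059]
tcp_rot: [2.418, 2.004, 0.0]
wrist_force: [0.4, 0.7, -3.8]
width: 0.121
grip_force: 78.9
```

Emit:
drive_tool([
  [0.023,0.076,0],
  [0.047,0.151,0],
  [0.07,0.227,0],
  [0.094,0.302,0],
  [0.117,0.378,0],
  [0.14,0.453,0],
  [0.164,0.53,0],
  [0.19,0.604,0],
], claw=[0,0,0,0,0,0,0,0], yaw=[0.016,0.032,0.048,0.064,0.08,0.096,0.112,0.122])

```text
time: 10.02
tool_pos: [0.5243, 0.0043, 0.3037]
tcp_rot: [-1.988, -2.429, 0.003]
wrist_force: [0.2, -0.6, -2.9]
width: 0.12
grip_force: 78.9
```

Emit:
drive_tool([
  [0,0,0],
  [0,0,0],
  [0,0,0],
  [0,0,0],
], claw=[0,0,0,0], yaw=[0,0,0,0])

```text
time: 10.35
tool_pos: [0.5244, 0.0014, 0.3045]
tcp_rot: [-1.993, -2.426, 0.003]
wrist_force: [-0.6, 0.1, -3.9]
width: 0.118
grip_force: 78.9
```

```bash
python3 st.py; cat > m3.py <<'E'
from m2 import *; from st import pose
s,R,a=pose(); g0=s['tool_pos']*1000; zl=s['tool_pos'][2]-.1974
c=cam('top','t2.png'); P=cloud(c); z=P[...,2]; x,y=P[...,0],P[...,1]
near=(abs(x*1000-g0[0])<140)&(abs(y*1000-g0[1])<150)
m=near&(abs(z-zl-.013)<.018)
print('zlid med',np.nanmedian(z[big(m)]),'expect',zl+.013)
print('all in local frame about tool axis',edges(c,fill(big(m)),zl+.013,a,200,160,g0[:2]))
E
python3 m3.py
```

```text
t 10.35 pos [524.4   1.4 304.5] ytool deg 11.2 z [-0.003 -0.    -1.   ] F [-0.6  0.1 -3.9] w 10.1 g 78.9413595199585 q [-0.04  0.07  2.03 -0.    1.05 -0.24]
zlid med 0.12101842792931072 expect 0.12009691964210258
all in local frame about tool axis {'+x': (np.float64(80.3), np.float64(0.32), 42), '-x': None, '+y': (np.float64(94.2), np.float64(0.1), 34), '-y': (np.float64(-94.4), np.float64(-9.3), 9)}
```

View pics/t2.png

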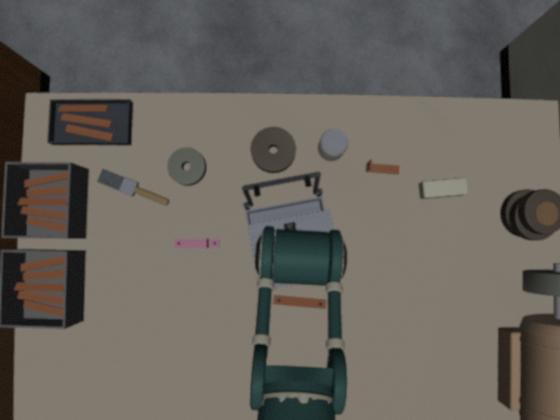

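The lid is held level at roughly (290,225), behind the arm. Its far edge and left edge are visible, which gives me the offset to the box. I'll bring it just above the rim and compare edges there.

Emit:
drive_tool([
  [0.02,0.006,-0.02],
  [0.04,0.012,-0.04],
  [0.06,0.018,-0.06],
  [0.07,0.022,-0.068],
  [0.076,0.023,-0.068],
  [0.076,0.023,-0.068],
  [0.076,0.023,-0.068],
  [0.076,0.023,-0.068],
], claw=[0,0,0,0,0,0,0,0], yaw=[0,0,0,0,0,0,0,0])

```text
time: 11.07
tool_pos: [0.563, 0.0133, 0.2724]
tcp_rot: [1.993, 2.428, 0.0]
wrist_force: [0.1, 0.2, -3.4]
width: 0.12
grip_force: 78.9
```

```bash
python3 st.py; cat >> m3.py <<'E'
cv2.imwrite('pics/t3.png',cv2.resize(c['color'][170:290,230:350,::-1],(400,400),interpolation=cv2.INTER_CUBIC))
s=cam('side'); cv2.imwrite('pics/s3.png',np.hstack([cv2.imread('pics/t3.png'),cv2.resize(s['color'][175:275,225:325,::-1],(400,400),interpolation=cv2.INTER_CUBIC)]))
E
python3 m3.py
```

```text
t 11.0667 pos [563.   13.3 272.4] ytool deg 11.22 z [ 0. -0. -1.] F [ 0.1  0.2 -3.4] w 10.2 g 78.92281651496887 q [-0.02  0.17  1.97 -0.    0.99 -0.22]
zlid med 0.08903002978042251 expect 0.08795968727475424
all in local frame about tool axis {'+x': None, '-x': (np.float64(-76.2), np.float64(0.17), 52), '+y': None, '-y': None}
```

View pics/s3.png

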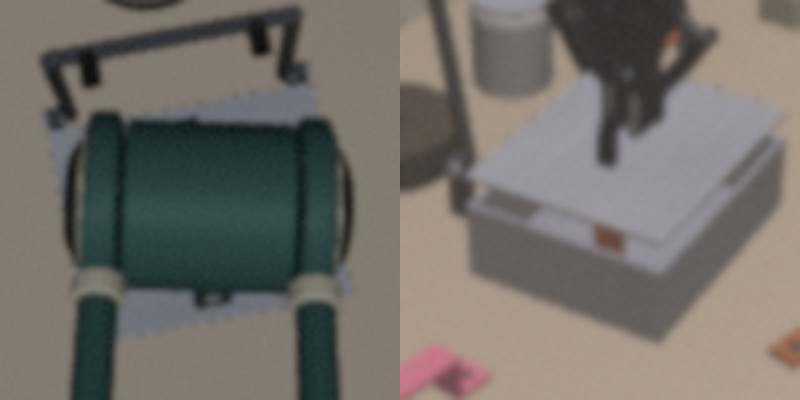

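Left, the top view: the lid corners are visible around the wrist. Right, the side view: the lid hovers level and squarely over the rim, with its near corner at (660,240) and the box corner at (660,275). Next I'll measure the edges from all the visible pieces in both cameras.

```bash
cat > m4.py <<'E'
from m2 import *; from st import pose
import sys
s,R,a=pose(); g0=s['tool_pos']*1000; zl=s['tool_pos'][2]-.1974; a0=11.3; ctr=[565.1,9.9]
Rm=np.array([[np.cos(np.radians(a0)),np.sin(np.radians(a0))],[-np.sin(np.radians(a0)),np.cos(np.radians(a0))]])
print('tool in box frame',(Rm@(g0[:2]-ctr)).round(1))
for n in('top','side'):
    c=cam(n); P=cloud(c); z=P[...,2]; x,y=P[...,0]*1000-ctr[0],P[...,1]*1000-ctr[1]; g=grey(c)
    near=(np.hypot(x,y)<170)&(g<3)&(c['color'].min(2)>85)
    for nm,zz in(('lid',zl+.013),('box',.062)):
        if nm=='box' and n=='top': continue
        m=near&(abs(z-zz)<.012 if nm=='lid' else z<.068)
        k=np.vstack([q[:,0] for q in cv2.findContours(m.astype(np.uint8),0,1)[0] if len(q)>15])
        q=((plane(c,k,zz)[:,:2]*1000)-ctr)@Rm.T; o=[]
        for i,sg,h in((0,1,80),(0,-1,80),(1,1,100),(1,-1,100)):
            j=(abs(sg*q[:,i]-h)<10)&(abs(q[:,1-i])<(90,70)[i])
            if j.sum()<6: o.append(None); continue
            for _ in range(4):
                f=np.polyfit(q[j,1-i],q[j,i],1); j=j&(abs(np.polyval(f,q[:,1-i])-q[:,i])<2.5)
            o.append((round(float(f[1]),1),round(float(np.degrees(f[0]))*(-1 if i==0 else 1),2),int(j.sum())))
        print(n,nm,'+x -x +y -y',o)
E
python3 m4.py; python3 -c "
from h import *
c=cam('top');print(c['color'][208,248],c['color'][265,270],c['color'][200,245])"
```

```text
tool in box frame [-1.4  3.9]
top lid +x -x +y -y [(78.7, 0.28, 52), (-77.4, 0.21, 44), (97.8, -0.89, 21), (-97.3, -0.66, 12)]
side lid +x -x +y -y [(72.8, -0.35, 28), (-82.6, 0.01, 28), (97.9, 0.17, 37), (-94.5, -1.25, 20)]
side box +x -x +y -y [None, (-83.8, 1.13, 24), (97.9, -0.63, 25), None]
[79 80 85] [111 114 122] [125 118 107]
```

Emit:
drive_tool([
  [-0.002,0,0],
  [-0.002,0,-0.006],
  [-0.002,0,-0.012],
  [-0.002,0,-0.018],
  [-0.002,0,-0.024],
  [-0.002,0,-0.03],
  [-0.002,0,-0.034],
  [-0.002,0,-0.034],
], claw=[0,0,0,0,0,0,0,0], yaw=[-0.001,-0.001,-0.001,-0.001,-0.001,-0.001,-0.001,-0.001])

```text
time: 11.98
tool_pos: [0.5618, 0.0137, 0.2539]
tcp_rot: [-1.996, -2.425, 0.001]
wrist_force: [0.1, -0.3, -3.8]
width: 0.119
grip_force: 78.9
```

```bash
python3 st.py; python3 m4.py
```

```text
t 11.9833 pos [561.8  13.7 253.9] ytool deg 11.08 z [-0.001  0.    -1.   ] F [ 0.1 -0.3 -3.8] w 10.2 g 78.88581991195679 q [-0.02  0.19  1.99  0.    0.96 -0.21]
tool in box frame [-2.5  4.3]
top lid +x -x +y -y [(77.2, 0.32, 63), (-78.8, -0.03, 40), (98.1, -0.17, 26), (-97.1, -0.8, 12)]
side lid +x -x +y -y [(71.9, 0.21, 27), (-86.9, 0.79, 31), (106.4, 0.58, 42), (-94.9, -1.58, 19)]
side box +x -x +y -y [None, (-81.7, -0.48, 54), (95.3, 0.37, 42), None]
```

The lip is inside the walls with no contact force. I'll lower the last few mm.

Emit:
drive_tool([
  [0,0,-0.003],
  [0,0,-0.006],
  [0,0,-0.008],
  [0,0,-0.01],
  [0,0,-0.01],
  [0,0,-0.01],
], claw=[0,0,0,0,0,0], yaw=[0,0,0,0,0,0])

```text
time: 12.58
tool_pos: [0.5622, 0.0137, 0.2505]
tcp_rot: [1.997, 2.425, 0.0]
wrist_force: [-3.2, 0.2, 3.0]
width: 0.124
grip_force: 79.9
```

```bash
python3 st.py
```

```text
t 12.5833 pos [562.2  13.7 250.5] ytool deg 11.08 z [ 0. -0. -1.] F [-3.2  0.2  3. ] w 10.6 g 79.90736246109009 q [-0.02  0.2   1.99 -0.    0.95 -0.21]
```

Emit:
drive_tool([
  [0,0,0],
  [0,0,0],
  [0,0,0],
  [0,0,0],
  [0,0,0.04],
  [0,0,0.1],
  [0,0,0.17],
  [0,0,0.25],
], claw=[18,25,30,30,30,30,30,30], yaw=[0,0,0,0,0,0,0,0])

```text
time: 13.25
tool_pos: [0.5614, 0.0137, 0.3742]
tcp_rot: [-1.995, -2.423, 0.004]
wrist_force: [0.2, 0.2, -0.5]
width: 0.354
grip_force: 0.0
```

Emit:
drive_tool([
  [0,0,0.08],
  [0,0,0.15],
  [0,0,0.15],
  [-0.3,-0.1,0.15],
  [-0.3,-0.1,0.15],
  [-0.3,-0.1,0.15],
  [-0.3,-0.1,0.15],
  [-0.3,-0.1,0.15],
], claw=[30,30,30,30,30,30,30,30], yaw=[0,0,0,0,0,0,0,0])

```text
time: 13.92
tool_pos: [0.4077, -0.0371, 0.449]
tcp_rot: [-1.998, -2.423, 0.004]
wrist_force: [0.2, -0.4, -0.8]
width: 0.349
grip_force: 0.0
```

```bash
python3 st.py; sed -i 's/^s,R,a=.*/s,R,a=pose(); g0=s["tool_pos"]*1000; zl=.053; a0=11.3; ctr=[565.1,9.9]/' m4.py; cat >> m4.py <<'E'
for n in('top','side'):
    c=cam(n); P=cloud(c)
    L=(P.reshape(-1,3)*1000-[*ctr,0]); q=L.copy(); q[:,:2]=L[:,:2]@Rm.T
    j=(q[:,2]>200)&(q[:,2]<250)&(abs(q[:,1])<45)&(q[:,0]>60)&(q[:,0]<170)
    if j.sum()<5: print(n,'no bar'); continue
    print(n,'bar px',j.sum(),'x med',np.median(q[j,0]).round(1),np.percentile(q[j,0],[5,95]).round(1),'z med',np.median(q[j,2]).round(1))
    k=np.argwhere(j.reshape(420,560))[:,::-1]; w=((plane(c,k,.226)[:,:2]*1000)-ctr)@Rm.T; print(' plane x',w.mean(0).round(1), w[:,0].std().round(1))
E
python3 m4.py
```

```text
t 13.9167 pos [407.7 -37.1 449. ] ytool deg 10.99 z [-0.003 -0.001 -1.   ] F [ 0.2 -0.4 -0.8] w 29.8 g 0.0 q [-0.15 -0.29  2.07 -0.    1.36 -0.34]
tool in box frame [-163.5  -15.3]
top lid +x -x +y -y [(78.2, -0.43, 70), (-78.5, -0.17, 71), (98.3, -0.23, 55), (-98.0, -0.36, 54)]
side lid +x -x +y -y [(71.8, 0.01, 26), (-84.1, -0.05, 36), (98.6, 0.42, 39), (-93.9, -0.43, 34)]
side box +x -x +y -y [(73.3, -1.14, 27), (-80.4, 0.61, 23), (94.0, 0.58, 37), (-96.5, 1.97, 20)]
top bar px 238 x med 112.7 [108.  118.7] z med 232.3
 plane x [113.8  -0.3] 3.5
side bar px 83 x med 105.2 [102.1 111.3] z med 229.8
 plane x [109.3  -5.8] 5.4
```

The lid is seated centred, within 0.2 mm in the top view. The bar is at x≈113, z≈226 mm in the box frame, so q≈1.74. Next I'll grip the bar.

Emit:
drive_tool([
  [0.533,0.137,0.01],
  [0.533,0.137,0.01],
  [0.533,0.137,0.01],
  [0.533,0.137,0.01],
  [0.533,0.137,0.01],
  [0.533,0.137,0.01],
  [0.533,0.137,0.01],
  [0.533,0.137,0.01],
], claw=[50,50,50,50,50,50,50,50], yaw=[0.002,0.002,0.002,0.002,0.002,0.002,0.002,0.002], newtons=25)

```text
time: 14.78
tool_pos: [0.6841, 0.0344, 0.4518]
tcp_rot: [-1.986, -2.434, -0.001]
wrist_force: [-0.2, 0.0, 0.8]
width: 0.585
grip_force: 0.0
```

```bash
python3 st.py
```

```text
t 14.7833 pos [684.1  34.4 451.8] ytool deg 11.57 z [ 0.     0.001 -1.   ] F [-0.2  0.   0.8] w 50.0 g 0.0 q [ 0.01  0.26  1.52  0.    1.36 -0.19]
```

Emit:
drive_tool([
  [-0.02,-0.005,0],
  [-0.02,-0.005,0],
  [-0.02,-0.005,-0.03],
  [-0.02,-0.005,-0.07],
  [-0.02,-0.005,-0.11],
  [-0.02,-0.005,-0.136],
  [-0.02,-0.005,-0.136],
  [-0.02,-0.005,-0.136],
], claw=[50,50,50,50,50,50,50,50], yaw=[0,0,0,0,0,0,0,0])

```text
time: 15.45
tool_pos: [0.6678, 0.0295, 0.3863]
tcp_rot: [-1.989, -2.43, 0.002]
wrist_force: [0.5, 0.7, 0.4]
width: 0.581
grip_force: 0.0
```

Emit:
drive_tool([
  [0,0,0],
  [0,0,0],
  [0,0,0],
  [0,0,0],
  [0,0,0],
  [0,0,0],
  [0,0,0],
  [0,0,0],
], claw=[40,30,20,10,5,5,5,5], yaw=[0,0,0,0,0,0,0,0])

```text
time: 16.12
tool_pos: [0.6695, 0.0297, 0.3889]
tcp_rot: [1.987, 2.429, 0.005]
wrist_force: [2.3, 0.6, 5.8]
width: 0.128
grip_force: 24.6
```

```bash
python3 st.py; python3 - <<'E'
from st import *
s,R,a=pose(); p=s['tool_pos']*1000; th=np.radians(11.3)
q0=1.736
for q in np.r_[q0,np.linspace(q0,0,17)[1:]]:
    dl=-140*(np.cos(q)-np.cos(q0)); dz=140*(np.sin(q)-np.sin(q0))
    print(round(q,3),(np.array([dl*np.cos(th),dl*np.sin(th),dz])/500).round(3))
E
```

```text
t 16.1167 pos [669.5  29.7 388.9] ytool deg 11.44 z [ 0.004  0.    -1.   ] F [2.3 0.6 5.8] w 10.9 g 24.57318753004074 q [ 0.01  0.26  1.63  0.    1.24 -0.19]
1.736 [-0. -0.  0.]
1.628 [-0.03  -0.006  0.003]
1.519 [-0.059 -0.012  0.003]
1.41 [-0.089 -0.018  0.   ]
1.302 [-0.118 -0.024 -0.006]
1.194 [-0.146 -0.029 -0.016]
1.085 [-0.173 -0.035 -0.029]
0.976 [-0.199 -0.04  -0.044]
0.868 [-0.223 -0.044 -0.063]
0.76 [-0.244 -0.049 -0.083]
0.651 [-0.264 -0.053 -0.107]
0.542 [-0.28  -0.056 -0.132]
0.434 [-0.294 -0.059 -0.158]
0.325 [-0.305 -0.061 -0.187]
0.217 [-0.313 -0.063 -0.216]
0.109 [-0.318 -0.064 -0.246]
0.0 [-0.32  -0.064 -0.276]
```

Emit:
drive_tool([
  [-0.028,-0.006,0.002],
  [-0.056,-0.011,0.002],
  [-0.085,-0.017,-0.001],
  [-0.113,-0.023,-0.008],
  [-0.14,-0.028,-0.018],
  [-0.166,-0.033,-0.031],
  [-0.191,-0.038,-0.047],
  [-0.214,-0.043,-0.066],
], claw=[5,5,5,5,5,5,5,5], yaw=[0,0,0,0,0,0,0,0])

```text
time: 16.78
tool_pos: [0.5616, 0.0081, 0.3548]
tcp_rot: [1.988, 2.43, 0.003]
wrist_force: [1.0, 0.3, 4.5]
width: 0.13
grip_force: 26.0
```

```bash
python3 st.py; python3 - <<'E'
from st import *
s,R,a=pose(); th=np.radians(11.3); p=s['tool_pos']*1000-[565.1,9.9,0]
print('bar local x',p[0]*np.cos(th)+p[1]*np.sin(th)+2,'z',p[2]-162)
E
```

```text
t 16.7833 pos [561.6   8.1 354.8] ytool deg 11.43 z [ 0.003  0.    -1.   ] F [1.  0.3 4.5] w 11.1 g 26.03672593832016 q [-0.03  0.09  1.91  0.    1.15 -0.23]
bar local x -1.7587457080419702 z 192.83432097322753
```

Emit:
drive_tool([
  [-0.022,-0.004,-0.022],
  [-0.041,-0.008,-0.046],
  [-0.057,-0.011,-0.071],
  [-0.07,-0.014,-0.096],
  [-0.08,-0.016,-0.122],
  [-0.087,-0.017,-0.149],
  [-0.092,-0.018,-0.18],
  [-0.094,-0.019,-0.2],
], claw=[5,5,5,5,5,5,5,5], yaw=[0,0,0,0,0,0,0,0])

```text
time: 17.45
tool_pos: [0.5143, -0.0014, 0.2529]
tcp_rot: [1.989, 2.431, 0.0]
wrist_force: [1.3, 0.9, 2.9]
width: 0.123
grip_force: 27.2
```

Emit:
drive_tool([
  [0,0,-0.004],
  [0,0,-0.008],
  [0,0,-0.008],
  [0,0,-0.008],
], claw=[5,5,5,5], yaw=[0,0,0,0])

```text
time: 17.78
tool_pos: [0.5144, -0.0013, 0.2497]
tcp_rot: [-1.988, -2.431, 0.001]
wrist_force: [-0.9, -0.3, -1.2]
width: 0.131
grip_force: 26.9
```

```bash
python3 st.py; python3 - <<'E'
from st import *
s,R,a=pose(); th=np.radians(11.3); p=s['tool_pos']*1000-[565.1,9.9,0]
print('bar local x',p[0]*np.cos(th)+p[1]*np.sin(th)+2,'z',p[2]-162)
E
```

```text
t 17.7833 pos [514.4  -1.3 249.7] ytool deg 11.44 z [-0.001 -0.    -1.   ] F [-0.9 -0.3 -1.2] w 11.2 g 26.936523914337158 q [-0.05  0.11  2.09 -0.    0.94 -0.25]
bar local x -49.87935448519163 z 87.68048028994795
```

Emit:
drive_tool([
  [0,0,-0.003],
  [0,0,-0.006],
  [0,0,-0.006],
  [0,0,-0.006],
], claw=[5,5,5,5], yaw=[0,0,0,0])

```text
time: 18.12
tool_pos: [0.5143, -0.0014, 0.2466]
tcp_rot: [-1.989, -2.431, 0.001]
wrist_force: [-2.2, -0.3, 1.5]
width: 0.128
grip_force: 27.3
```

```bash
python3 st.py
```

```text
t 18.1167 pos [514.3  -1.4 246.6] ytool deg 11.44 z [-0.001 -0.    -1.   ] F [-2.2 -0.3  1.5] w 10.9 g 27.310988008975983 q [-0.05  0.12  2.09 -0.    0.93 -0.25]
```

Emit:
drive_tool([
  [0,0,-0.003],
  [0,0,-0.006],
  [0,0,-0.006],
  [0,0,-0.006],
], claw=[5,5,5,5], yaw=[0,0,0,0])

```text
time: 18.45
tool_pos: [0.5145, -0.0014, 0.2454]
tcp_rot: [-1.988, -2.431, 0.002]
wrist_force: [-8.5, -0.6, 14.0]
width: 0.124
grip_force: 28.6
```

Emit:
drive_tool([
  [0,0,0],
  [0,0,0],
  [0,0,0],
  [0,0,0],
  [0,0,0.03],
  [0,0,0.08],
  [0,0,0.08],
  [0,0,0.08],
], claw=[12,20,28,28,28,28,28,28], yaw=[0,0,0,0,0,0,0,0])

```text
time: 19.12
tool_pos: [0.5158, -0.0013, 0.2853]
tcp_rot: [1.987, 2.429, 0.004]
wrist_force: [-0.2, 0.5, -0.1]
width: 0.325
grip_force: 0.0
```

Emit:
drive_tool([
  [0,0,0],
  [0,0,0],
  [0,0,0],
  [0,0,0],
  [0,0,0],
  [0,0,0],
  [0,0,0],
  [0,0,0],
], claw=[0,0,0,0,0,0,0,0], yaw=[0,0,0,0,0,0,0,0])

```text
time: 19.78
tool_pos: [0.5146, -0.0013, 0.2837]
tcp_rot: [-1.989, -2.432, 0.0]
wrist_force: [-0.0, 0.6, 0.0]
width: -0.002
grip_force: 0.0
```

```bash
python3 st.py; python3 - <<'E'
from h import *
th=np.radians(11.3)
c=cam('side'); P=cloud(c)*1000-[565.1,9.9,0]; x=P[...,0]*np.cos(th)+P[...,1]*np.sin(th); y=-P[...,0]*np.sin(th)+P[...,1]*np.cos(th); z=P[...,2]
dark=c['color'].max(2)<75
j=dark&(abs(y-50)<35)&(abs(x+50)<25)&(z>60)&(z<115); print('bar',j.sum(),np.percentile(z[j],[20,50,80]).round(1),np.median(x[j]))
cv2.imwrite('pics/s5.png',cv2.resize(c['color'][150:290,205:345,::-1],(560,560),interpolation=cv2.INTER_CUBIC))
E
```

```text
t 19.7833 pos [514.6  -1.3 283.7] ytool deg 11.44 z [-0. -0. -1.] F [-0.   0.6  0. ] w -0.2 g 0.0 q [-0.05  0.07  2.06 -0.    1.01 -0.25]
bar 17 [72.9 78.5 88.2] -57.61021021529044
```

View pics/s5.png

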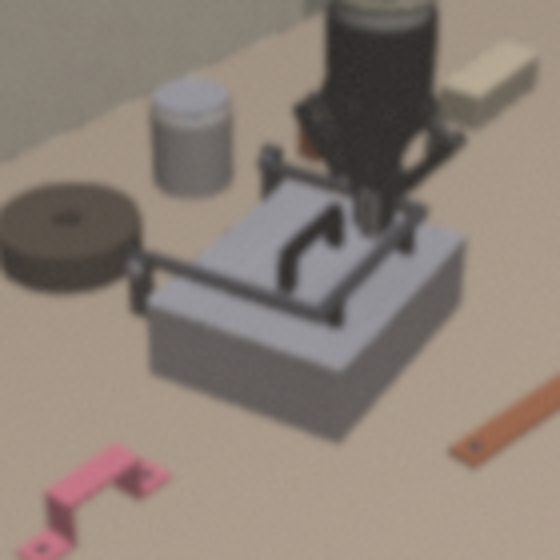

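The bail lies flat with its foot on the lid at (333,315), and the last press met 14 N. I'll confirm with a gentle press from above using closed fingers.

Emit:
drive_tool([
  [0,0,-0.01],
  [0,0,-0.02],
  [0,0,-0.026],
  [0,0,-0.03],
  [0,0,-0.034],
  [0,0,-0.037],
  [0,0,-0.038],
  [0,0,-0.038],
], claw=[0,0,0,0,0,0,0,0], yaw=[0,0,0,0,0,0,0,0])

```text
time: 20.5
tool_pos: [0.5146, -0.0013, 0.2671]
tcp_rot: [-1.988, -2.431, 0.002]
wrist_force: [-8.6, 0.2, 18.0]
width: 0.002
grip_force: 8.8
```

```bash
python3 st.py
```

```text
t 20.5 pos [514.6  -1.3 267.1] ytool deg 11.44 z [-0.002  0.    -1.   ] F [-8.6  0.2 18. ] w 0.2 g 8.808145523071289 q [-0.05  0.09  2.08 -0.    0.97 -0.25]
```

Emit:
drive_tool([
  [0,0,0.05],
  [0,0,0.12],
  [0,0,0.2],
  [-0.1,0,0.25],
  [-0.2,0,0.28],
  [-0.2,0,0.28],
  [-0.2,0,0.28],
  [-0.2,0,0.28],
], claw=[0,0,0,0,0,0,0,0], yaw=[0,0,0,0,0,0,0,0])

```text
time: 21.17
tool_pos: [0.414, -0.0013, 0.4056]
tcp_rot: [1.988, 2.43, 0.003]
wrist_force: [0.7, -0.5, 0.4]
width: 0.0
grip_force: 0.0
```

```bash
python3 st.py; python3 m4.py; python3 - <<'E'
from h import *
c=cam('top'); P=cloud(c)*1000-[565.1,9.9,0]; th=np.radians(11.3); x=P[...,0]*np.cos(th)+P[...,1]*np.sin(th); y=-P[...,0]*np.sin(th)+P[...,1]*np.cos(th); z=P[...,2]
j=(c['color'].max(2)<75)&(abs(y)<80)&(abs(x+50)<12)&(z<120); print('bar',j.sum(),np.median(z[j]),np.median(x[j]))
for X in(-65,65): 
  for Y in(-90,90): k=(abs(x-X)<8)&(abs(y-Y)<6)&(z<80); print(X,Y,np.median(z[k]))
E
```

```text
t 21.1667 pos [414.   -1.3 405.6] ytool deg 11.43 z [ 0.003 -0.    -1.   ] F [ 0.7 -0.5  0.4] w 0.0 g 0.0 q [-0.06 -0.25  2.12  0.    1.27 -0.26]
tool in box frame [-150.3   18.6]
top lid +x -x +y -y [(78.3, -0.22, 60), (-78.5, -0.09, 71), (98.3, -0.19, 55), (-97.3, -0.12, 26)]
side lid +x -x +y -y [(71.9, -0.06, 23), (-84.1, 0.13, 35), (98.7, 0.6, 43), (-97.4, -2.78, 27)]
side box +x -x +y -y [(74.9, 0.22, 14), (-81.2, -0.12, 31), (94.0, 0.54, 43), (-97.5, -2.16, 13)]
top no bar
side no bar
bar 256 94.26119338659966 -49.44174908477696
-65 -90 67.4052455794989
-65 90 67.13905480870218
65 -90 66.78383693193024
65 90 67.40380483865005
```

The lid is level and centred, and the bar top is at 94 mm as it should be with the bail down. I'm handing the job in.

```bash
python3 -c "
from workcell import bot
print(bot.finish_job())"
```

```text
the job is handed in; nothing more can be done
None
```

The job is handed in at about 21 s: the bracket stands in the box, the lid is centred and level on the rim, and the bail is down on it; the hand-in call returned no verdict.

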